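# Fit the ejector pin, then hold the backing plate over the mould for its screws

### The job

Take the long dark ejector pin out of the wooden block and push it down into the empty pin bore of the mould until it is fully home, its head flush with the top face. Then pick up the steel backing plate by its hexagon coupling and hold it level about 15 mm clear above the mould's top face, the yellow paint dabs at the same corner and all four of its screw holes lined up over the four tapped holes, so that the screws can be started. Leave alone the short brass pin in the block and the red cap beside the block, and finish while still holding the plate there; do not set it down or let go.

Things in the scene. Friction and masses are not known exactly. Their poses are not given: they have to be found in the camera images.
- mould: Ejector half of a mould, fixed, upside down. Origin: centre of underside, on the bench. Wooden battens z 0-20 mm; dark core plate 110 x 160 mm (x, y), z 20-58, brass nipples 21 mm long on its -y side; bright retainer plate 76 x 120 mm, z 58-74. In its top face: four tapped holes 6 mm wide, three flush heads of fitted pins, one empty bore, a yellow paint dab at corner (-31, -53) mm.
- bore (a point): Mouth of the empty pin bore at mould (-14, 26) mm, on its axis in the top face (z 74 mm); axes as the mould's. Counterbore 16.5 mm wide, 7 mm deep for the pin's head, then a 9.5 mm bore. 24 mm below the top face a sprung seal grips the shank: from there down the pin needs a push of about 3 to 8 N and stays where it is left; it does not fall home.
- long_pin: Long dark steel ejector pin, about 35 g, upright in the wooden block. Origin: centre of its foot, z along the shank to the head. Shank 8 mm thick, 60 mm long, foot tapered to 5 mm; head 14 mm wide, 7 mm thick. Grasp it by the head; push the last 20 to 35 mm with closed fingertips on the head. Home, the head top is flush with the mould's top face.
- long_pin_head (a point): Centre of the top of the long pin's head (67 mm above its foot).
- pin_block: Hardwood block 46 x 100 x 40 mm (x, y, z), fixed; origin: centre of its underside. Holes 9.5 mm wide, 30 mm deep at y = -24 and 24 mm on its centre line hold the two pins upright, now one way round, now the other. The long pin's head top is 77 mm above the bench, the short one's 57 mm.
- short_pin: Short brass pin (shank 8 mm, head 14 mm, 47 mm long) in the wooden block; not wanted. Origin: centre of its foot.
- backing_plate: Steel backing plate 76 x 120 x 10 mm (x, y, z), about 0.6 kg, flat on the bench. Origin: centre of underside. At its centre a collar 32 mm wide (z 10-13 mm) and a hexagon coupling 22 mm across flats, flats facing +-y and at 60 degrees to it (z 13-55 mm) to grasp from above. Four 12 mm through holes in the pattern of the tapped holes, matching only one way round; yellow dab at corner (-31, -53) mm.
- hole0 (a point): Screw hole 0 of the backing plate, centre at the underside, at (26, 48) mm of the plate; belongs over tapped0.
- hole1 (a point): Screw hole 1 of the backing plate, centre at the underside, at (26, -48) mm of the plate; belongs over tapped1.
- hole2 (a point): Screw hole 2 of the backing plate, centre at the underside, at (-26, 48) mm of the plate; belongs over tapped2.
- hole3 (a point): Screw hole 3 of the backing plate, centre at the underside, at (-26, -38) mm of the plate; belongs over tapped3.
- tapped0 (a point): Tapped hole 0 of the mould, centre of its mouth in the top face, at (26, 48) mm of the mould.
- tapped1 (a point): Tapped hole 1 of the mould, centre of its mouth in the top face, at (26, -48) mm of the mould.
- tapped2 (a point): Tapped hole 2 of the mould, centre of its mouth in the top face, at (-26, 48) mm of the mould.
- tapped3 (a point): Tapped hole 3 of the mould, centre of its mouth in the top face, at (-26, -38) mm of the mould.
- cap_sample: Loose red moulded cap, 44 mm wide and 39 mm high, standing left of the wooden block; a bystander. Origin: centre of its underside.
- face (a point): Centre of the mould's top face (74 mm above the bench); axes as the mould's.

How it is judged (in metres and radians):
On the way, in this order (a step that is already met when the one before it is completed fails the run):
1. the long pin is home in the bore: head top within 2 mm of flush with the mould's top face and within 3 mm of the bore's axis, and the fingers off it (horizontal distance between long_pin_head and bore below 0.003 m and z of long_pin_head in the frame of bore between -0.004 and 0.002 m and contact force between the fingers and long_pin below 0.2 N), for 0.2 s.
2. the backing plate is lifted off the bench (height (world z) of backing_plate above 0.03 m), for 0.2 s.
At the end, for the whole second after the job is handed in: Plate held still, level (0.06 rad), underside 7 to 25 mm above the mould face, touching neither mould nor pin, each hole within 3 mm of its tapped hole sideways; long pin home (head within 2 mm of flush, 3 mm of the bore axis); short pin and cap within 20 mm of their start (horizontal distance between long_pin_head and bore below 0.003 m and z of long_pin_head in the frame of bore between -0.004 and 0.002 m and horizontal distance between hole0 and tapped0 below 0.003 m and horizontal distance between hole1 and tapped1 below 0.003 m and horizontal distance between hole2 and tapped2 below 0.003 m and horizontal distance between hole3 and tapped3 below 0.003 m and z of backing_plate in the frame of face between 0.007 and 0.025 m and angle between backing_plate's own z axis and vertical below 0.06 rad and contact force between the fingers and backing_plate above 2 N and contact force between backing_plate and mould below 0.3 N and contact force between backing_plate and long_pin below 0.3 N and linear speed of backing_plate below 0.01 m/s and angular speed of backing_plate below 0.06 rad/s and distance of each of short_pin, cap_sample from where it was at the start of the episode below 0.02 m); the arm keeps its last pose, push and grip.
It fails at once if a short pin or the red cap was moved by more than 20 mm (distance of any of short_pin, cap_sample from where it was at the start of the episode above 0.02 m).
It also fails if it takes over 64 s, if anything falls off the work surface, if the arm or the gripper's body presses on something with over 40 N, if the wrist force passes 120 N, or if a joint passes its speed limit or range.

### The arm

A 6-joint arm with a two-finger parallel gripper is mounted at the origin on a cart in front of the work surface, level with it; the furniture and walls round the work are solid. World frame = base frame: x ahead of the robot, y to its left, z up, the work surface at z = 0. Lengths are in mm, angles in degrees, forces in N, time in s.
With the tool pointing down it reaches from about 300 to 850 mm from the base axis. Payload 4.2 kg.
Tool frame: the origin (TCP) lies midway between the tips of the shut fingers; the grasp point (between the pads) lies 19 mm behind it (pinch_z is the distance from the TCP to the grasp point, in mm); z points along the fingers, y is the line along which they close (so a half turn about z gives the same grasp; the last joint's range is limited). The gripper opens to 91 mm and grips with 3 to 60 N. Pads are 32 mm wide; open, the fingers measure 118 mm over their backs; the gripper's body (76 mm by 178 mm) begins 60 mm behind the grasp point.
Start: joints at [62.395, 18.312, 89.639, -0, 72.044, -1.146], TCP at [256.202, 514.785, 213.976] pointing down, gripper open.
Joint ranges: [-177.97, 177.97], [-48.28, 115.42], [12.27, 149.76], [-77.06, 257.06], [2.81, 150.46], [-146.56, 146.56]. Speed limits (degrees/s): [147.25, 147.25, 180, 180, 180, 180].

### API

Orientations are given as [roll, pitch, yaw] about the fixed x, y, z axes, in that order (R = Rz(yaw) Ry(pitch) Rx(roll)).
In Python, from workcell import * gives the robot as it stands.
- The arm moves only by the tool step_arm, never from a script. Its argument "steps" is a list of rows, each a list of 7 numbers: the turn, a rotation vector about the tool's x, y, z in degrees, then the shift along the tool's x, y, z in mm, then the opening, from 0 (shut) to 1 (fully open). In form: [[rx, ry, rz, x, y, z, hand], ...]. A call has exactly 8 rows; each row shifts and turns the commanded pose from where the row before left it, along the tool's axes as they then stand; what a row does not reach is not made up. A row lasts 1/8 s, in which the tool goes at most 62.5 mm and 10.7 degrees, less where a joint would pass 70% of its speed; a pose out of reach is approached as far as the arm can. A call is refused whole if a number of a shift passes 62.5 or a number of a turn 10.7, either way. A call with a gripper value outside its range is refused whole. The fingers move at their own pace and stop on an object; "force" is the grip in N (left out, the last holds). Time passes only in rows, so rows that do not move let the fingers close, or fill a call up. It gives the time, the measured TCP pose, the force, the opening and the grip force at its end, in the units of the state.
- state(): the state, without advancing time (a new reading comes with each control period).
- grab_frame(name): name is "scene" or "top" or "wrist"; returns a dict with "image" (420x560x3 uint8, blue, green, red), "fovy" (degrees; the focal length in pixels is half the picture's height over the tangent of half this angle, whatever the lens; pixels are square), "cx", "cy" (the principal point, pixels), "dist" ([k1, k2, p1, p2, k3] as OpenCV has them; the pictures are not rectified), "origin" and "rotation" of the camera in the world; the wrist camera has in their place "tool_from_camera" (4x4, takes a point from camera to tool coordinates, whose origin is the TCP and whose axes are the flange's). Camera axes: x right, y down, z forward; pixel columns grow to the right and rows downward; lengths in mm; the calibration is good to about 2 mm. A picture is of the moment at which its call begins: read the wrist's pose just before it. There is no depth.
- job_done(): hands the job in; it is judged then, once.
The state is a dict: "time_s": time; "qpos": joint angles; "qvel": joint speeds; "effort": joint torques, N m; "ee_pos": TCP position; "ee_rot": TCP orientation; "force": force on the tool from outside, world axes, zero at the start; "torque": the same for the moment, N m; "gripper_width": finger opening in mm; "gripper_force": force on a finger pad.
Only numpy, scipy, OpenCV 4.12 (cv2) and the standard library are available. Lean on these libraries where they do the work, as an engineer would, in place of code of your own. Each camera call takes 0.05 s, during which the arm holds its last target. There are 200 camera calls.

## Working session

There is one attempt and no reset: what is moved stays moved. The work goes in short steps, Python scripts to look and compute and a tool call to move; the robot and the scene stay as the last step left them, time stands still between calls to the robot, and variables do not carry over. Pictures are saved under pics/ and viewed, at most 10 in all, crops included, and the job is handed in when it is done.

Besides the shell and the picture viewer there is one more tool, called after "Emit:" as name([rows], argument=value, ...), one row to a line, values as JSON. step_arm: Moves the arm, as the interface text tells. Its arguments: {"type":"object","properties":{"steps":{"type":"array","items":{"type":"array","items":{"type":"number"}}},"force":{"type":"number"}},"required":["steps"]}

```bash
mkdir -p pics; ls; cat > h.py <<'E'
from workcell import *
import numpy as np, cv2
from scipy.spatial.transform import Rotation as R
def cam(n):
    s=state(); f=grab_frame(n); im=f["image"]; h,w=im.shape[:2]
    fl=h/2/np.tan(np.radians(f["fovy"])/2)
    K=np.array([[fl,0,f["cx"]],[0,fl,f["cy"]],[0,0,1.]]); D=np.array(f["dist"],float)
    if n=="wrist":
        T=np.array(f["tool_from_camera"]); Rt=R.from_euler("xyz",s["ee_rot"],degrees=True).as_matrix()
        o=Rt@T[:3,3]+s["ee_pos"]; Rc=Rt@T[:3,:3]
    else: o=np.array(f["origin"],float); Rc=np.array(f["rotation"],float)
    return dict(im=im,K=K,D=D,o=o,R=Rc)
def ray(c,px):
    u=cv2.undistortPoints(np.array(px,float).reshape(-1,1,2),c["K"],c["D"]).reshape(-1,2)
    return np.c_[u,np.ones(len(u))]@c["R"].T
def onz(c,px,z):
    d=ray(c,px); return c["o"]+d*((z-c["o"][2])/d[:,2:])
def proj(c,P):
    P=(np.atleast_2d(P)-c["o"])@c["R"]
    return cv2.projectPoints(P,np.zeros(3),np.zeros(3),c["K"],c["D"])[0].reshape(-1,2)
E
python3 - <<'E'
from h import *
import pickle
print(state())
for n in("scene","top","wrist"):
    c=cam(n); cv2.imwrite(f"pics/{n}0.png",c["im"]); pickle.dump(c,open(n+"0.pkl","wb")); print(n,c["o"],c["R"].round(2).tolist(),c["K"][0,0])
E
```

```text
pics
{'time_s': 0.0, 'qpos': array([ 6.23953124e+01,  1.83520739e+01,  8.97066498e+01,  6.82807401e-05,
        7.20419133e+01, -1.14673800e+00]), 'qvel': array([ 0.00306509,  0.00725765,  0.05502009, -0.03360218,  0.01374412,
        0.13064647]), 'effort': array([-1.17274503e-03, -4.12460947e+01, -2.31975996e+01,  7.26112607e-02,
        4.57496429e-02, -1.34674374e-04]), 'ee_pos': array([255.96219939, 514.33206184, 213.11427431]), 'ee_rot': array([-1.79899384e+02, -2.07895464e-03,  1.53542027e+02]), 'force': array([-0.18434235, -0.07687235, -0.3258816 ]), 'torque': array([ 0.0137587 , -0.02295673, -0.02319682]), 'gripper_force': 0.0, 'gripper_width': 91.61545730872609}
scene [ -95.88591371 -519.2891153   577.47268941] [-126.95, -0.05, -64.19] 429.9854890045036
top [ 339.49456816 -197.37779714 1116.30168218] [-168.24, -0.18, -96.36] 477.26641992227655
wrist [182.90774743 550.60904533 382.88775725] [[0.44, 0.86, 0.26], [0.9, -0.43, -0.13], [-0.0, 0.29, -0.96]] 333.6474960922466
```

View pics/top0.png

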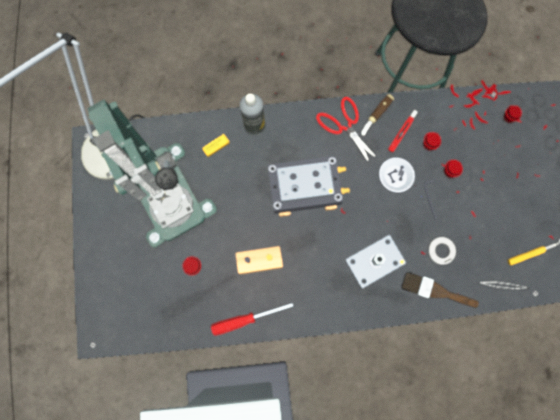

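View pics/scene0.png

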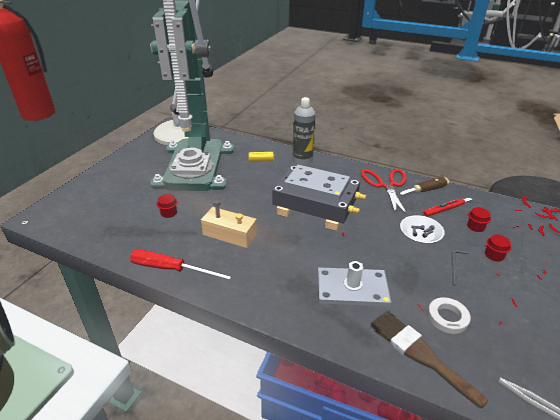

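The top view shows the mould near (306,185), the block near (259,260) and the plate near (377,260), with its yellow dab at (403,262). The scene view shows the long dark pin at the left of the block (217,207), the brass pin at (238,217) and the cap at (167,205). Next come rough positions.

```bash
python3 - <<'E'
s=open('h.py').read()
s=s.replace('Rc=np.array(f["rotation"],float)','Rc=R.from_euler("xyz",f["rotation"],degrees=True).as_matrix()')
open('h.py','w').write(s)
from h import *
import pickle
c=pickle.load(open("top0.pkl","rb")); rot=[-168.24,-.18,-96.36]
c["R"]=R.from_euler("xyz",rot,degrees=True).as_matrix()
p=lambda n,px,z:print(n,onz(c,px,z).round(0).tolist())
p("mould face corners",[(276,166),(334,159),(337,192),(281,199)],74)
p("plate c,dab",[(378,260),(403,262)],10); p("platecorn",[(346,262),(390,236),(406,262),(363,288)],10)
p("block",[(236,250),(281,246),(283,269),(238,273)],40)
p("holes",[(247,259),(270,257)],60); p("cap",[(192,266)],20); p("press",[(208,208),(154,238),(176,150)],20);p("bottle",[(252,110)],100)
E
```

```text
mould face corners [[669.0, -212.0, 74.0], [672.0, -346.0, 74.0], [593.0, -343.0, 74.0], [591.0, -215.0, 74.0]]
plate c,dab [[436.0, -426.0, 10.0], [425.0, -484.0, 10.0]]
platecorn [[440.0, -350.0, 10.0], [489.0, -462.0, 10.0], [424.0, -491.0, 10.0], [376.0, -382.0, 10.0]]
block [[492.0, -101.0, 40.0], [490.0, -204.0, 40.0], [438.0, -203.0, 40.0], [440.0, -101.0, 40.0]]
holes [[467.0, -125.0, 60.0], [466.0, -177.0, 60.0]]
cap [[469.0, 5.0, 20.0]]
press [[602.0, -42.0, 20.0], [544.0, 90.0, 20.0], [755.0, 25.0, 20.0]]
bottle [[801.0, -171.0, 100.0]]
```

View pics/wrist0.png

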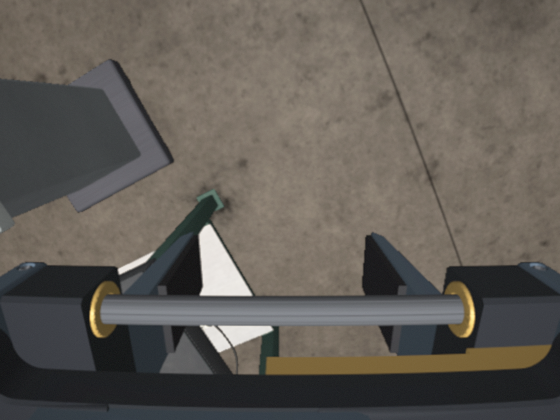

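Emit:
step_arm([
  [0,0,7.94,0,0,0,1],
  [0,0,7.94,0,0,0,1],
  [0,0,7.94,0,0,0,1],
  [0,0,7.94,0,0,0,1],
  [0,0,7.94,0,0,0,1],
  [0,0,7.94,0,0,0,1],
  [0,0,7.94,0,0,0,1],
  [0,0,7.94,0,0,0,1],
])

```text
time_s: 1.15
ee_pos: [256.1, 514.6, 213.6]
ee_rot: [-180.0, 0.0, 89.8]
force: [0.2, -0.0, 0.1]
gripper_width: 91.1
gripper_force: 0.0
```

Emit:
step_arm([
  [0,0,0,-44,13,0,1],
  [0,0,0,-44,13,0,1],
  [0,0,0,-44,13,0,1],
  [0,0,0,-44,13,0,1],
  [0,0,0,-44,13,0,1],
  [0,0,0,-44,13,0,1],
  [0,0,0,-44,13,0,1],
  [0,0,0,-44,13,0,1],
])

```text
time_s: 2.15
ee_pos: [360.4, 161.4, 213.9]
ee_rot: [180.0, -0.0, 90.0]
force: [0.6, 0.3, 0.0]
gripper_width: 91.4
gripper_force: 0.0
```

Emit:
step_arm([
  [0,0,0,-44,13,0,1],
  [0,0,0,-44,13,0,1],
  [0,0,0,-44,13,0,1],
  [0,0,0,-44,13,0,1],
  [0,0,0,-44,13,0,1],
  [0,0,0,-44,13,0,1],
  [0,0,0,-44,13,0,1],
  [0,0,0,0,0,0,1],
])

```text
time_s: 3.15
ee_pos: [452.0, -147.5, 213.4]
ee_rot: [-180.0, 0.0, 89.8]
force: [-0.3, 1.6, 0.3]
gripper_width: 91.4
gripper_force: 0.0
```

Emit:
step_arm([
  [0,0,0,-22,8,0,1],
  [0,0,0,-23,8,0,1],
  [0,0,0,0,0,0,1],
  [0,0,0,0,0,0,1],
  [0,0,0,0,0,0,1],
  [0,0,0,0,0,0,1],
  [0,0,0,0,0,0,1],
  [0,0,0,0,0,0,1],
])

```text
time_s: 4.15
ee_pos: [467.5, -190.0, 214.0]
ee_rot: [180.0, -0.0, 90.0]
force: [-0.6, -0.4, -0.3]
gripper_width: 91.3
gripper_force: 0.0
```

```bash
python3 - <<'E'
from h import *
import pickle
c=cam("wrist"); cv2.imwrite("pics/w1.png",c["im"]); pickle.dump(c,open("w1.pkl","wb"))
print(state()["ee_pos"],proj(c,[[467,-125,77],[467,-173,57]]))
E
```

```text
[ 467.43532711 -190.05193093  213.95592006] [[281.48465907 128.96161835]
 [281.45086115 177.22923801]]
```

View pics/w1.png

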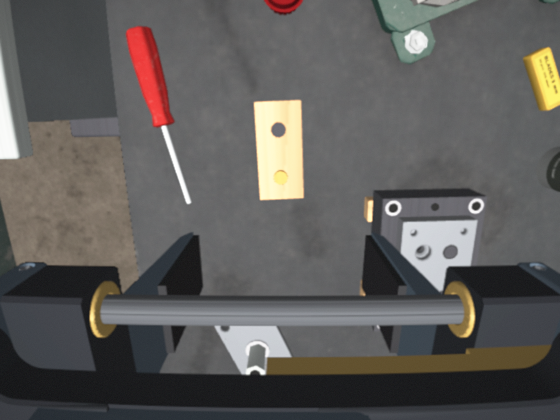

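The long pin's dark head is at (278,129) and the brass head at (281,178). The mould's bore, with a visible rim, is at about (423,251).

```bash
python3 - <<'E'
from h import *
import pickle
c=pickle.load(open("w1.pkl","rb")); g=cv2.cvtColor(c["im"],cv2.COLOR_BGR2GRAY)
m=np.zeros_like(g); m[112:146,262:296]=(g[112:146,262:296]<110)*255
n,l,st,ce=cv2.connectedComponentsWithStats(m)
for i in range(1,n):
    if st[i,4]>20: print(st[i],ce[i],onz(c,ce[i],77))
E
python3 - <<'E'
from h import *
import pickle
c=pickle.load(open("w1.pkl","rb")); g=cv2.cvtColor(c["im"],cv2.COLOR_BGR2GRAY); s=cv2.cvtColor(c["im"],cv2.COLOR_BGR2HSV)[...,1]
print(g[129,262:296],s[129,262:296])
m=np.zeros_like(g); m[112:146,262:296]=(s[112:146,262:296]<60)*255
n,l,st,ce=cv2.connectedComponentsWithStats(m)
for i in range(1,n):
    if st[i,4]>20: print(st[i],ce[i],onz(c,ce[i],77))
E
```

```text
[247 246 246 246 247 248 248 246 231 165 114 106 111 113 110 110 108 110
 112 111 110 109 116 160 222 237 239 239 240 240 240 240 240 238] [47 50 51 49 45 43 44 51 81 76 15 14 11 11 13 13 14 13 15 11 15 18 11 80
 90 72 67 67 65 64 63 63 64 67]
[262 112  17  34 419] [268.05727924 128.42004773] [[ 454.94585056 -124.53250676   77.        ]]
[272 123  13  14 149] [278.02684564 129.46308725] [[ 463.89436507 -125.4455988    77.        ]]
```

Emit:
step_arm([
  [0,0,0,32.3,-1.8,0,1],
  [0,0,0,32.3,-1.8,0,1],
  [0,0,0,0,0,30,1],
  [0,0,0,0,0,30,1],
  [0,0,0,0,0,30,1],
  [0,0,0,0,0,30,1],
  [0,0,0,0,0,26,1],
  [0,0,0,0,0,10,1],
])

```text
time_s: 5.2
ee_pos: [463.1, -125.3, 56.7]
ee_rot: [-179.9, -0.0, 90.0]
force: [0.1, -0.0, 1.0]
gripper_width: 90.9
gripper_force: 0.0
```

Emit:
step_arm([
  [0,0,0,0,0,0,1],
  [0,0,0,0,0,0,0],
  [0,0,0,0,0,0,0],
  [0,0,0,0,0,0,0],
  [0,0,0,0,0,0,0],
  [0,0,0,0,0,0,0],
  [0,0,0,0,0,0,0],
  [0,0,0,0,0,0,0],
], force=20)

```text
time_s: 6.2
ee_pos: [463.8, -125.5, 57.9]
ee_rot: [-180.0, -0.0, 90.0]
force: [-0.2, 0.2, 0.5]
gripper_width: 24.1
gripper_force: 0.0
```

Emit:
step_arm([
  [0,0,0,0,0,0,0],
  [0,0,0,0,0,0,0],
  [0,0,0,0,0,0,0],
  [0,0,0,0,0,0,0],
  [0,0,0,0,0,-20,0],
  [0,0,0,0,0,-40,0],
  [0,0,0,0,0,-40,0],
  [0,0,0,0,0,0,0],
], force=40)

```text
time_s: 7.2
ee_pos: [465.9, -126.1, 160.8]
ee_rot: [179.6, 0.1, 90.0]
force: [0.3, 0.3, -0.6]
gripper_width: 11.7
gripper_force: 40.0
```

```bash
python3 - <<'E'
from h import *
import pickle
c=cam("wrist"); cv2.imwrite("pics/w2.png",c["im"]); pickle.dump(c,open("w2.pkl","wb")); s=state()
print(s["ee_pos"],s["gripper_width"],s["gripper_force"])
E
```

```text
[ 464.38333566 -125.68324547  158.86723475] 11.461869131748724 39.9998939037323
```

View pics/w2.png

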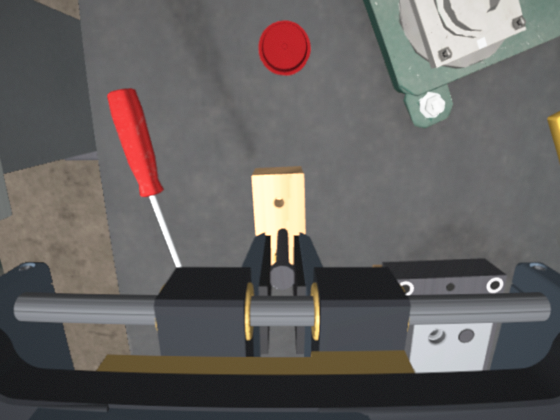

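Emit:
step_arm([
  [0,0,0,-32.3,25.8,-7,0],
  [0,0,0,-32.3,25.8,-7,0],
  [0,0,0,-32.3,25.8,-7,0],
  [0,0,0,-32.3,25.8,-7,0],
  [0,0,0,-32.3,25.8,-7,0],
  [0,0,0,-32.3,25.8,-7,0],
  [0,0,0,0,0,0,0],
  [0,0,0,0,0,0,0],
])

```text
time_s: 8.25
ee_pos: [617.6, -318.5, 197.7]
ee_rot: [-179.8, -0.1, 90.0]
force: [-1.1, 0.6, -0.3]
gripper_width: 11.7
gripper_force: 40.0
```

```bash
python3 - <<'E'
from h import *
import pickle
c=cam("wrist"); cv2.imwrite("pics/w3.png",c["im"]); pickle.dump(c,open("w3.pkl","wb")); s=state()
p=np.array(s["ee_pos"]); print(p,s["gripper_width"],s["ee_rot"], "foot px",proj(c,[p-[0,0,48],p+[0,0,19]]))
E
```

```text
[ 617.63607846 -318.23003814  198.29144887] 11.59454052931655 [-1.79824374e+02 -1.14196659e-01  9.00416380e+01] foot px [[282.16806678 231.82891048]
 [281.75764173 278.31841591]]
```

View pics/w3.png

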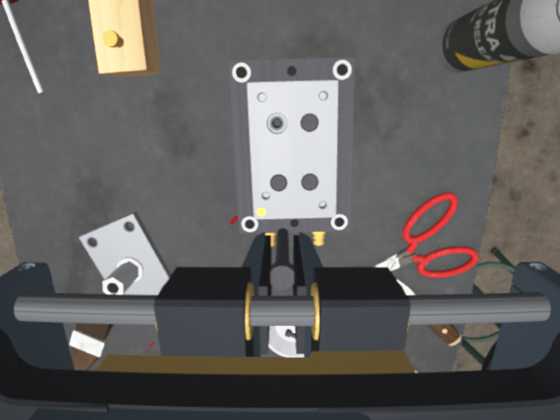

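The whole mould is in view. The empty bore is at (277,123), the fitted heads are at (310,123), (278,182) and (310,182), the dab is at (262,212), and the pin hangs vertically with its foot near (282,232).

```bash
cat >> h.py <<'E'
def mould(c,box,zf=74,thr=150,exp=None):
    x0,y0,x1,y1=box; g=cv2.cvtColor(c["im"],cv2.COLOR_BGR2GRAY)
    m=np.zeros_like(g); m[y0:y1,x0:x1]=(g[y0:y1,x0:x1]>thr)*255
    m=cv2.morphologyEx(m,cv2.MORPH_OPEN,np.ones((5,5),np.uint8))
    k=max(cv2.findContours(m,cv2.RETR_EXTERNAL,cv2.CHAIN_APPROX_NONE)[0],key=cv2.contourArea)
    W=onz(c,k.reshape(-1,2),zf)[:,:2]
    return cv2.minAreaRect((W-W.mean(0)).astype(np.float32)),W.mean(0),cv2.contourArea(k)
E
python3 - <<'E'
from h import *
import pickle
c=pickle.load(open("w3.pkl","rb")); g=cv2.cvtColor(c["im"],cv2.COLOR_BGR2GRAY)
print(g[150,230:250],g[150,330:350])
r,w,a=mould(c,(240,72,346,222),thr=140); print(r[0]+w,r[1],r[2],a)
for n,(u,v) in dict(bore=(277,123),a=(310,123),b=(278,182),d=(310,182)).items():
    m=np.zeros_like(g); m[v-15:v+16,u-15:u+16]=(g[v-15:v+16,u-15:u+16]<(190 if n=="bore" else 150))*255
    k=max(cv2.findContours(m,cv2.RETR_EXTERNAL,cv2.CHAIN_APPROX_NONE)[0],key=cv2.contourArea)
    e=cv2.fitEllipse(k); print(n,e,onz(c,e[0],74).round(1))
for n,(u,v) in dict(t0=(323,96),t1=(323,205),t2=(262,97),t3=(266,196)).items():
    b=g[v-6:v+7,u-6:u+7].astype(float); wt=np.clip(np.median(b)-15-b,0,None); yy,xx=np.mgrid[v-6:v+7,u-6:u+7]
    q=((wt*xx).sum()/wt.sum(),(wt*yy).sum()/wt.sum()); print(n,q,onz(c,q,74).round(1))
E
```

```text
[ 98  97  99 101 104 108 110 110 111 109 106 105 104 105 106 108 108 103
 101 128] [225 224 225 224 225 226 216 152 108 106 106 109 107 109 109 107 107 108
 110 109]
[ 629.02257788 -272.14010888] (81.51106262207031, 126.1939926147461) 1.0853632688522339 11973.0
bore ((276.39544677734375, 122.77911376953125), (13.312321662902832, 13.849148750305176), 8.799805641174316) [[ 612.4 -247.3   74. ]]
a ((309.14935302734375, 122.28056335449219), (16.859458923339844, 17.370704650878906), 22.354938507080078) [[ 640.4 -246.9   74. ]]
b ((278.1285400390625, 182.29946899414062), (15.877288818359375, 16.172325134277344), 116.1206283569336) [[ 613.8 -299.3   74. ]]
d ((309.331787109375, 181.57858276367188), (15.835750579833984, 16.086854934692383), 55.36353302001953) [[ 641.7 -298.6   74. ]]
t0 (np.float64(324.44924977934687), np.float64(94.42365401588702)) [[ 652.7 -223.9   74. ]]
t1 (np.float64(322.57588235294116), np.float64(206.24764705882353)) [[ 654.4 -321.5   74. ]]
t2 (np.float64(259.1540404040404), np.float64(95.73358585858585)) [[ 597.9 -225.1   74. ]]
t3 (np.float64(264.67231980617805), np.float64(197.16293155663234)) [[ 601.5 -313.1   74. ]]
```

Emit:
step_arm([
  [0,0,0,23.6,-1.7,0,0],
  [0,0,0,23.6,-1.7,0,0],
  [0,0,0,23.6,-1.7,0,0],
  [0,0,0,0,0,20,0],
  [0,0,0,0,0,24,0],
  [0,0,0,0,0,20,0],
  [0,0,0,0,0,0,0],
  [0,0,0,0,0,0,0],
])

```text
time_s: 9.3
ee_pos: [614.1, -247.8, 137.1]
ee_rot: [179.9, 0.0, 90.1]
force: [-0.5, -0.7, -0.6]
gripper_width: 11.9
gripper_force: 40.0
```

```bash
python3 - <<'E'
from h import *
import pickle
c=cam("wrist"); d=cam("scene"); pickle.dump((c,d),open("w4.pkl","wb")); s=state()
p=np.array(s["ee_pos"]); print(p,s["gripper_width"],s["ee_rot"],s["force"], "foot,bore px",proj(c,[p-[0,0,48],[612.4,-247.3,74]]).round(1))
q=proj(d,[p-[0,0,48],[612.4,-247.3,74]]); print(q)
a=cv2.resize(c["im"][200:290,230:330],None,fx=4,fy=4,interpolation=cv2.INTER_CUBIC)
u,v=q[0].astype(int); b=cv2.resize(d["im"][v-45:v+45,u-50:u+50],None,fx=4,fy=4,interpolation=cv2.INTER_CUBIC)
cv2.imwrite("pics/w4.png",np.hstack([a,b]))
print(u,v)
E
```

```text
[ 614.29304689 -248.33298897  137.35206887] 11.881424260497406 [1.79865647e+02 4.85667388e-02 9.00389438e+01] [ 0.63850141 -0.40974271 -0.02478951] foot,bore px [[282.1 232.5]
 [279.5 223.9]]
[[304.82660526 172.33472442]
 [303.70706631 178.79210862]]
304 172
```

View pics/w4.png

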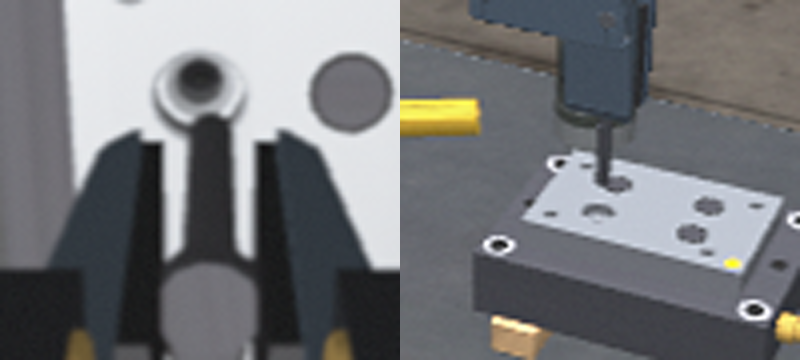

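Emit:
step_arm([
  [0,0,0,1.2,-1.4,0,0],
  [0,0,0,0,0,0,0],
  [0,0,0,0,0,0,0],
  [0,0,0,0,0,8,0],
  [0,0,0,0,0,8,0],
  [0,0,0,0,0,8,0],
  [0,0,0,0,0,8,0],
  [0,0,0,0,0,0,0],
])

```text
time_s: 10.4
ee_pos: [611.8, -247.1, 102.9]
ee_rot: [-179.9, -0.0, 90.0]
force: [0.0, 0.3, -0.1]
gripper_width: 11.8
gripper_force: 40.0
```

Emit:
step_arm([
  [0,0,0,0,0,4,0],
  [0,0,0,0,0,4,0],
  [0,0,0,0,0,4,0],
  [0,0,0,0,0,4,0],
  [0,0,0,0,0,4,0],
  [0,0,0,0,0,3,0],
  [0,0,0,0,0,0,0],
  [0,0,0,0,0,0,0],
])

```text
time_s: 11.4
ee_pos: [612.6, -247.3, 81.1]
ee_rot: [179.9, 0.0, 90.0]
force: [0.4, -0.4, 1.1]
gripper_width: 11.8
gripper_force: 40.0
```

Emit:
step_arm([
  [0,0,0,0,0,0,0.35],
  [0,0,0,0,0,0,0.35],
  [0,0,0,0,0,0,0.35],
  [0,0,0,0,0,-17,0.35],
  [0,0,0,0,0,-17,0.35],
  [0,0,0,0,0,0,0],
  [0,0,0,0,0,0,0],
  [0,0,0,0,0,0,0],
])

```text
time_s: 12.4
ee_pos: [611.8, -247.1, 114.4]
ee_rot: [-179.9, -0.0, 90.0]
force: [0.2, 0.4, 0.7]
gripper_width: 4.6
gripper_force: 0.0
```

```bash
python3 - <<'E'
from h import *
c=cam("scene"); s=state(); print(s["ee_pos"],s["gripper_width"])
w=cam("wrist"); a=cv2.resize(w["im"][190:310,210:350],(560,480))
b=cv2.resize(c["im"][130:220,270:330],(240,360)); b=cv2.copyMakeBorder(b,0,120,0,0,0)
cv2.imwrite("pics/w5.png",np.hstack([a,b]))
E
```

```text
[ 611.80582552 -247.11666517  114.32419377] 1.6577979243512055
```

View pics/w5.png

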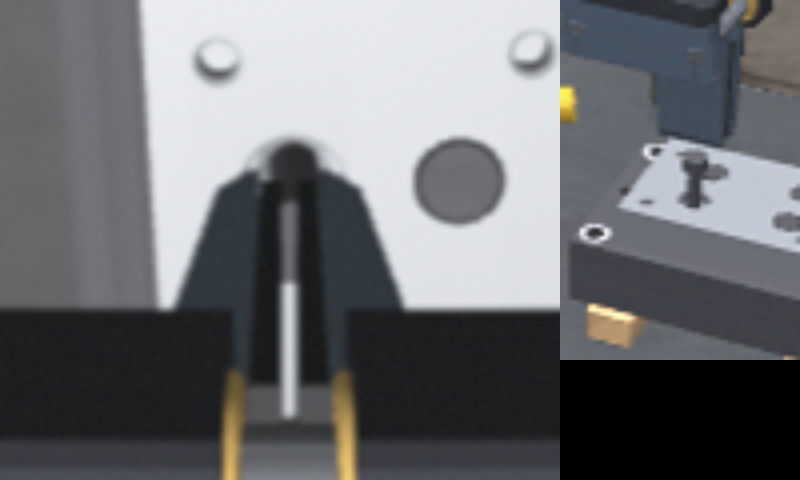

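The pin stands upright in the bore with the closed fingertips just above its head, so I push it home.

Emit:
step_arm([
  [0,0,0,0,0,3,0],
  [0,0,0,0,0,5,0],
  [0,0,0,0,0,5,0],
  [0,0,0,0,0,5,0],
  [0,0,0,0,0,5,0],
  [0,0,0,0,0,5,0],
  [0,0,0,0,0,3,0],
  [0,0,0,0,0,3,0],
])

```text
time_s: 13.5
ee_pos: [612.8, -247.7, 82.1]
ee_rot: [179.9, 0.1, 90.0]
force: [-1.1, -0.6, 8.1]
gripper_width: 0.3
gripper_force: 3.3
```

Emit:
step_arm([
  [0,0,0,0,0,1.5,0],
  [0,0,0,0,0,1.5,0],
  [0,0,0,0,0,1,0],
  [0,0,0,0,0,0.5,0],
  [0,0,0,0,0,0,0],
  [0,0,0,0,0,0,0],
  [0,0,0,0,0,0,0],
  [0,0,0,0,0,0,0],
])

```text
time_s: 14.5
ee_pos: [612.3, -247.3, 76.5]
ee_rot: [180.0, 0.0, 90.0]
force: [0.1, -0.6, 2.8]
gripper_width: 0.6
gripper_force: 2.2
```

Emit:
step_arm([
  [0,0,0,0,0,0.8,0],
  [0,0,0,0,0,0.8,0],
  [0,0,0,0,0,0.8,0],
  [0,0,0,0,0,0.5,0],
  [0,0,0,0,0,0.3,0],
  [0,0,0,0,0,0,0],
  [0,0,0,0,0,0,0],
  [0,0,0,0,0,0,0],
])

```text
time_s: 15.5
ee_pos: [612.1, -247.4, 74.3]
ee_rot: [180.0, 0.0, 90.0]
force: [-1.6, -0.8, 9.5]
gripper_width: 0.2
gripper_force: 4.8
```

Emit:
step_arm([
  [0,0,0,0,0,0.5,0],
  [0,0,0,0,0,0.5,0],
  [0,0,0,0,0,0,0],
  [0,0,0,0,0,0,0],
  [0,0,0,0,0,0,0],
  [0,0,0,0,0,0,0],
  [0,0,0,0,0,0,0],
  [0,0,0,0,0,0,0],
])

```text
time_s: 16.5
ee_pos: [612.2, -247.4, 74.3]
ee_rot: [179.9, 0.0, 90.0]
force: [-3.1, 0.6, 12.6]
gripper_width: 0.5
gripper_force: 7.0
```

Emit:
step_arm([
  [0,0,0,0,0,-20,0],
  [0,0,0,0,0,-60,0],
  [0,0,0,0,0,-60,1],
  [0,0,0,-48,-35,0,1],
  [0,0,0,-49,-35.5,0,1],
  [0,0,0,-49,-35.5,0,1],
  [0,0,0,-49,-35.5,0,1],
  [0,0,0,-49,-35.5,0,1],
])

```text
time_s: 17.5
ee_pos: [434.0, -492.1, 211.0]
ee_rot: [-180.0, -0.1, 90.0]
force: [0.4, -0.5, 0.4]
gripper_width: 57.0
gripper_force: 0.0
```

Emit:
step_arm([
  [0,0,0,0,0,0,1],
  [0,0,0,0,0,0,1],
  [0,0,0,0,0,0,1],
  [0,0,0,0,0,0,1],
  [0,0,0,0,0,0,1],
  [0,0,0,0,0,0,1],
  [0,0,0,0,0,0,1],
  [0,0,0,0,0,0,1],
])

```text
time_s: 18.5
ee_pos: [435.3, -491.4, 212.2]
ee_rot: [180.0, -0.0, 90.0]
force: [-0.5, 0.2, -0.6]
gripper_width: 91.1
gripper_force: 0.0
```

```bash
python3 - <<'E'
from h import *
import pickle
c=cam("wrist"); d=cam("scene"); pickle.dump((c,d),open("w6.pkl","wb")); s=state(); print(s["ee_pos"],s["ee_rot"])
b=d["im"][150:240,255:375]
cv2.imwrite("pics/w6.png",np.vstack([c["im"][:300,:],cv2.resize(b,(380,285)).copy() if 0 else cv2.copyMakeBorder(cv2.resize(b,(380,285)),0,0,0,180,0)]))
E
```

```text
[ 435.22597242 -491.36641447  212.23335132] [ 1.79997378e+02 -3.41345721e-03  9.00190492e+01]
```

View pics/w6.png

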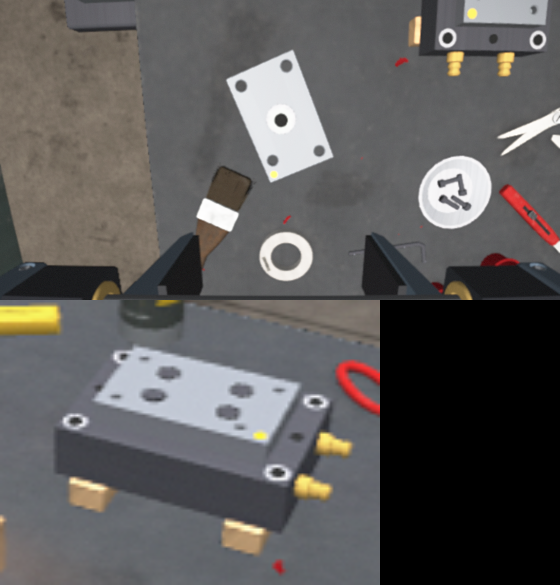

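The pin sits flush with the other three heads. The plate shows holes at (286,66), (241,86), (320,151) and (270,158), the dab at (274,175) and the hexagon bore at (281,120).

```bash
cat >> h.py <<'E'
def rigid(A,B):  # B = R A + t
    a,b=A-A.mean(0),B-B.mean(0); H=a.T@b; th=np.arctan2(H[0,1]-H[1,0],H[0,0]+H[1,1])
    Q=np.array([[np.cos(th),-np.sin(th)],[np.sin(th),np.cos(th)]]); t=B.mean(0)-Q@A.mean(0)
    return np.degrees(th),t,np.linalg.norm(A@Q.T+t-B,axis=1)
def blob(g,u,v,r,thr):
    m=np.zeros_like(g); m[v-r:v+r+1,u-r:u+r+1]=(g[v-r:v+r+1,u-r:u+r+1]<thr)*255
    k=max(cv2.findContours(m,cv2.RETR_EXTERNAL,cv2.CHAIN_APPROX_NONE)[0],key=cv2.contourArea)
    return cv2.fitEllipse(k)
E
python3 - <<'E'
from h import *
import pickle
c,d=pickle.load(open("w6.pkl","rb")); g=cv2.cvtColor(c["im"],cv2.COLOR_BGR2GRAY)
E=[blob(g,u,v,9,150) for u,v in [(286,66),(320,151),(241,86),(270,158)]]; print([ (np.round(e[0],1),np.round(e[1],1)) for e in E])
W=onz(c,[e[0] for e in E],10)[:,:2]; A=np.array([[26,48],[26,-48],[-26,48],[-26,-38.]])
print(W.round(1)); print(rigid(A,W))
th,t,_=rigid(A,W)
h=blob(g,281,120,9,100); print(h, onz(c,h[0],55))
g=cv2.cvtColor(pickle.load(open("w3.pkl","rb"))["im"],cv2.COLOR_BGR2GRAY)
c=pickle.load(open("w3.pkl","rb"))
E=[blob(g,u,v,14,th_) for u,v,th_ in [(310,123,150),(278,182,150),(310,182,150)]]
print("mould",rigid(np.array([[14,26],[-14,-26],[14,-26.]]),onz(c,[e[0] for e in E],74)[:,:2]))
E
```

```text
[(array([286. ,  65.5]), array([10.5, 11.4])), (array([318.7, 150.5]), array([9.6, 9.7])), (array([240.6,  85.5]), array([10.6, 11.2])), (array([272.2, 160. ]), array([ 9.6, 10. ]))]
[[ 439.3 -364.8]
 [ 476.  -453.1]
 [ 391.5 -384.7]
 [ 424.4 -463.8]]
(np.float64(22.562923115102567), array([ 433.75748192, -418.88409713]), array([0.18198764, 0.2676911 , 0.19042626, 0.18288501]))
((280.62384033203125, 119.73480224609375), (11.152745246887207, 11.24127197265625), 107.75596618652344) [[ 433.95504887 -418.84025724   55.        ]]
mould (np.float64(1.4297628508965665), array([ 627.06779631, -273.02784944]), array([0.17414866, 0.07984291, 0.09804276]))
```

Emit:
step_arm([
  [0,0,0,36.2,-0.7,0,1],
  [0,0,0,36.3,-0.7,0,1],
  [0,0,7.4,0,0,0,1],
  [0,0,0,0,0,40,1],
  [0,0,0,0,0,50,1],
  [0,0,0,0,0,50,1],
  [0,0,0,0,0,30,1],
  [0,0,0,0,0,0,1],
])

```text
time_s: 19.6
ee_pos: [432.5, -417.6, 40.0]
ee_rot: [-179.7, -0.2, 82.6]
force: [0.8, -0.1, 1.2]
gripper_width: 91.1
gripper_force: 0.0
```

Emit:
step_arm([
  [0,0,0,0,0,12,1],
  [0,0,0,0,0,10,1],
  [0,0,0,0,0,0,1],
  [0,0,0,0,0,0,1],
  [0,0,0,0,0,0,0],
  [0,0,0,0,0,0,0],
  [0,0,0,0,0,0,0],
  [0,0,0,0,0,0,0],
], force=60)

```text
time_s: 20.6
ee_pos: [433.8, -418.8, 20.2]
ee_rot: [180.0, -0.0, 82.6]
force: [-0.4, -0.0, -0.5]
gripper_width: 53.8
gripper_force: 0.0
```

Emit:
step_arm([
  [0,0,0,0,0,0,0],
  [0,0,0,0,0,0,0],
  [0,0,0,0,0,0,0],
  [0,0,0,0,0,0,0],
  [0,0,0,0,0,0,0],
  [0,0,0,0,0,0,0],
  [0,0,0,0,0,0,0],
  [0,0,0,0,0,0,0],
], force=60)

```text
time_s: 21.6
ee_pos: [434.0, -418.9, 20.2]
ee_rot: [180.0, -0.0, 82.6]
force: [1.3, -0.4, -1.0]
gripper_width: 24.6
gripper_force: 60.0
```

Emit:
step_arm([
  [0,0,0,0,0,-5,0],
  [0,0,0,0,0,-15,0],
  [0,0,0,0,0,-25,0],
  [0,0,0,0,0,-30,0],
  [0,0,0,0,0,-30,0],
  [0,0,0,0,0,-25,0],
  [0,0,0,0,0,-10,0],
  [0,0,0,0,0,0,0],
])

```text
time_s: 22.6
ee_pos: [433.8, -418.9, 160.7]
ee_rot: [180.0, 0.0, 82.6]
force: [0.8, 0.5, -5.9]
gripper_width: 24.6
gripper_force: 60.0
```

```bash
python3 - <<'E'
from h import *
import pickle
s=state();c=cam("wrist");d=cam("scene"); pickle.dump((c,d),open("w7.pkl","wb"))
p=np.array(s["ee_pos"]); print(p,s["ee_rot"],s["force"],s["gripper_width"],s["gripper_force"])
th=np.radians(22.56); Q=np.array([[np.cos(th),-np.sin(th)],[np.sin(th),np.cos(th)]])
A=np.array([[26,48],[26,-48],[-26,48],[-26,-38.]]); W=np.c_[A@Q.T+p[:2],np.full(4,p[2]-10.2)]
print(proj(c,W).round(1),proj(d,W).round(1))
cv2.imwrite("pics/w7.png",np.hstack([cv2.resize(c["im"][100:320,150:410],(520,440)),cv2.resize(d["im"][160:380,300:440],(280,440))]))
E
```

```text
[ 433.82411565 -418.85867714  160.71676913] [1.79958843e+02 2.66952994e-02 8.26181320e+01] [ 0.83191145  0.52241473 -5.92145707] 24.56143110985676 59.99833703041077
[[279.3 161.4]
 [357.3 296.7]
 [199.5 207.5]
 [276.1 320.9]] [[331.5 210.3]
 [391.6 212.5]
 [333.3 231.3]
 [390.4 233.4]]
```

View pics/w7.png

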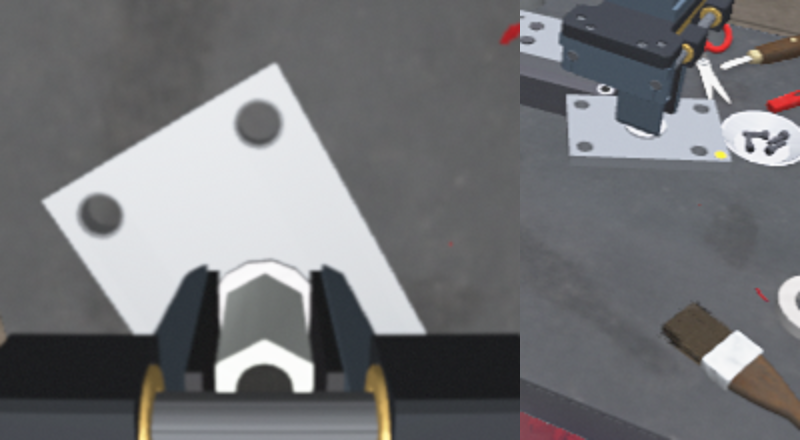

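The hexagon is gripped on its flats. The plate hangs level, and its holes at (279,161) and (200,207) match the prediction to under a pixel. I carry it over the mould.

Emit:
step_arm([
  [0,0,0,12,12.2,0,0],
  [0,0,0,24,24.5,0,0],
  [0,0,0,30,30.6,0,0],
  [0,0,0,33,33.6,0,0],
  [0,0,0,33,33.6,0,0],
  [0,0,0,24,24.5,0,0],
  [0,0,0,13.6,13.9,0,0],
  [0,0,0,0,0,0,0],
])

```text
time_s: 23.7
ee_pos: [627.7, -271.7, 159.3]
ee_rot: [-179.9, -0.0, 82.7]
force: [-0.5, 0.4, -5.2]
gripper_width: 24.5
gripper_force: 60.0
```

Emit:
step_arm([
  [0,0,4,0,0,0,0],
  [0,0,7,0,0,0,0],
  [0,0,6.1,0,0,0,0],
  [0,0,4,0,0,0,0],
  [0,0,0,0,0,0,0],
  [0,0,0,0,0,0,0],
  [0,0,0,0,0,0,0],
  [0,0,0,0,0,0,0],
])

```text
time_s: 24.7
ee_pos: [627.0, -272.9, 160.2]
ee_rot: [-180.0, -0.0, 61.5]
force: [0.3, -0.8, -5.0]
gripper_width: 24.0
gripper_force: 60.0
```

```bash
cat > chk.py <<'E'
from h import *
s=state();c=cam("wrist");p=np.array(s["ee_pos"]); print(p,s["ee_rot"],s["force"],s["gripper_width"])
g=cv2.cvtColor(c["im"],cv2.COLOR_BGR2GRAY)
Y=s["ee_rot"][2]-60.05; th=np.radians(Y); Q=np.array([[np.cos(th),-np.sin(th)],[np.sin(th),np.cos(th)]])
A=np.array([[26,48],[-26,48.]]); z=p[2]-10.2; q=proj(c,np.c_[A@Q.T+p[:2],[z,z]])
W=[]
for (u,v),a in zip(q,A):
    e=blob(g,int(round(u)),int(round(v)),14,140); w=onz(c,e[0],z)[0,:2]; W.append(w); print("pred px",(u,v),"seen",np.round(e[0],1),np.round(e[1],1))
print("plate from holes",rigid(A,np.array(W)),"plate yaw pred",Y)
E
python3 chk.py
```

```text
[ 627.03199772 -272.91163959  160.19998089] [-1.79996192e+02 -8.47057932e-04  6.15367730e+01] [ 0.27228132 -0.82768164 -5.02029969] 23.953779081041315
pred px (np.float64(279.119894459106), np.float64(161.36914394480343)) seen [279.5 156. ] [24.6 30.9]
pred px (np.float64(199.32688190993497), np.float64(207.4152683505612)) seen [199.9 207.2] [19.1 20.9]
plate from holes (np.float64(4.142012012798497), array([ 630.22339199, -271.60878136]), array([0.66305636, 0.66305636])) plate yaw pred 1.4867729947768566
```

Emit:
step_arm([
  [0,0,0,0,0,8,0],
  [0,0,0,0,0,12,0],
  [0,0,0,0,0,12,0],
  [0,0,0,0,0,10,0],
  [0,0,0,0,0,6,0],
  [0,0,0,0,0,3,0],
  [0,0,0,0,0,0,0],
  [0,0,0,0,0,0,0],
])

```text
time_s: 25.75
ee_pos: [627.4, -273.0, 109.7]
ee_rot: [179.9, -0.0, 61.5]
force: [-0.3, 0.8, -4.8]
gripper_width: 24.3
gripper_force: 60.0
```

Emit:
step_arm([
  [0,0,0,0,0,0,0],
  [0,0,0,0,0,0,0],
  [0,0,0,0,0,0,0],
  [0,0,0,0,0,0,0],
  [0,0,0,0,0,0,0],
  [0,0,0,0,0,0,0],
  [0,0,0,0,0,0,0],
  [0,0,0,0,0,0,0],
])

```text
time_s: 26.75
ee_pos: [627.1, -272.9, 109.2]
ee_rot: [-180.0, -0.0, 61.5]
force: [0.1, -0.6, -5.8]
gripper_width: 24.4
gripper_force: 60.0
```

```bash
sed -i 's/,14,140)/,11,130)/' chk.py; python3 chk.py; python3 - <<'E'
from h import *
s=state();c=cam("wrist")
# surrounding mould guide rings/plate check: predicted rim positions only
for n in ("scene",):
    d=cam(n); g=cv2.cvtColor(d["im"],cv2.COLOR_BGR2GRAY)
print(s["ee_pos"],s["qvel"].round(2))
E
```

```text
[ 627.10208411 -272.85402986  109.21865057] [-1.79999212e+02 -4.69017099e-03  6.15212257e+01] [ 0.11842045 -0.56980888 -5.77666639] 24.35445538272783
pred px (np.float64(279.1190323564955), np.float64(161.3692803730437)) seen [279.5 155.3] [25.3 31.8]
pred px (np.float64(199.32587884837142), np.float64(207.41656306355918)) seen [199.2 207.9] [15.5 18.7]
plate from holes (np.float64(4.575942040307413), array([ 630.47443719, -271.45004557]), array([1.05925039, 1.05925039])) plate yaw pred 1.4712257004623766
[ 627.0989756  -272.85568014  109.22599136] [ 0.02  0.06 -0.02 -0.03 -0.01 -0.01]
```

```bash
python3 - <<'E'
from h import *
c=cam("wrist"); g=cv2.cvtColor(c["im"],cv2.COLOR_BGR2GRAY)
for v in range(146,178,3): print(v,g[v,262:298:2])
print()
for v in range(194,222,3): print(v,g[v,182:216:2])
E
```

```text
146 [203 232 236 236 235 235 235 235 235 234 235 234 234 234 234 234 233 195]
149 [236 236 236 235 236 235 230 211 201 206 216 229 234 233 233 232 233 232]
152 [236 236 236 236 221 189 182 204 231 234 230 200 188 220 234 233 233 233]
155 [235 236 237 209 205 231 175 230 233 233 233 227 197 216 212 232 232 232]
158 [235 236 231 172 231 233 176 159 225 229 224 162 207 233 201 226 233 232]
161 [234 236 215 144 227 234 230 191 150 141 158 207 232 231 169 215 233 232]
164 [234 234 226 137 162 233 234 233 235 234 234 234 234 195 158 224 233 232]
167 [234 234 234 188 117 144 220 234 234 235 236 229 155 122 191 231 232 233]
170 [233 234 234 233 188 131  94  85 109 112 101  88 143 193 231 233 232 232]
173 [234 233 233 233 234 230 199 171 157 156 167 198 228 233 233 232 233 232]
176 [233 233 233 234 233 234 234 233 234 233 234 233 232 232 232 232 232 232]

194 [227 233 233 233 234 234 234 234 234 234 235 234 234 233 234 233 233]
197 [232 233 233 233 234 225 193 200 213 220 214 201 226 234 233 233 233]
200 [232 232 233 233 203 131 169 233 232 232 233 213 148 185 232 234 232]
203 [232 232 233 221 142  83 185 233 232 233 232 233 230 221 200 229 232]
206 [231 232 232 185 122  74 132 230 232 232 232 232 231 233 223 218 233]
209 [231 231 232 197 133  76  77 140 226 232 231 231 231 233 220 214 234]
212 [231 230 231 225 163 113  76  74  79 123 161 191 173 139 162 224 232]
215 [225 230 230 230 227 170 133  97  76  72  73  75 107 162 220 233 232]
218 [126 222 231 229 230 231 224 203 170 160 162 177 213 230 231 231 231]
221 [ 99 128 222 230 229 229 230 231 232 232 231 232 231 231 231 231 230]
```

```bash
python3 - <<'E'
from h import *
s=state();c=cam("wrist"); g=cv2.cvtColor(c["im"],cv2.COLOR_BGR2GRAY)
def T(A,cx,cy,y,z):
    y=np.radians(y);Q=np.array([[np.cos(y),-np.sin(y)],[np.sin(y),np.cos(y)]]);return np.c_[A@Q.T+[cx,cy],np.full(len(A),z)]
A=np.array([[26,48],[-26,48.]])
print("tapped pred",proj(c,T(A,627.07,-273.03,1.43,74)))
p=s["ee_pos"];print("hole pred",proj(c,T(A,p[0],p[1],s["ee_rot"][2]-60.05,p[2]-10.2)))
m=((g>=150)&(g<=255)).astype(np.uint8)
# tapped0 ring: dark pixels inside inner window
v,u=np.mgrid[148:165,271:290]; w=np.clip(225.-g[148:165,271:290],0,None); r=np.hypot(u-280,v-156.5)<7.5
print("tapped0 seen",(w*u)[r].sum()/w[r].sum(),(w*v)[r].sum()/w[r].sum())
v,u=np.mgrid[140:182,258:302]; w=(g[140:182,258:302]<225); r=np.hypot(u-280,v-161)<17
print("hole0 extent",u[w&r].min(),u[w&r].max(),v[w&r].min(),v[w&r].max())
E
```

```text
tapped pred [[279.63958258 155.59283639]
 [208.80243808 196.56925548]]
hole pred [[279.11929912 161.36944281]
 [199.32688431 207.41643748]]
tapped0 seen 279.46897038081806 157.62811471556182
hole0 extent 266 292 149 174
```

```bash
python3 -c "
from workcell import *
print(job_done())"
```

```text
the job is handed in; nothing more can be done
None
```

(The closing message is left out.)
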